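# Fit the sprung retaining bar across the microscope stage

### The arm

A 6-joint arm with a two-finger parallel gripper is mounted at the origin on the work surface. World frame = base frame: x ahead of the robot, y to its left, z up, the work surface at z = 0. Lengths are in m, angles in rad, forces in N, time in s.
With the tool pointing down it reaches from about 0.3 to 0.775 m from the base axis. Payload 14.6 kg.
Tool frame: the origin (TCP) lies between the finger pads; the fingertips stand 22 mm ahead of it and the grasp point (between the pads) lies 3 mm ahead of it (ctrl.finger_overhang is the distance from the TCP to the fingertips, in m); z points along the fingers, y is the line along which they close (so a half turn about z gives the same grasp; the last joint's range is limited). The gripper opens to 94 mm and grips with 3 to 60 N. Pads are 16 mm wide; open, the fingers measure 119 mm over their backs; the gripper's body (75 mm by 177 mm) begins 78 mm behind the grasp point.
Start: joints at [1.1, 0.3, 1.521, -0, 1.321, -0.067], TCP at [0.216, 0.506, 0.227] pointing down, gripper open.
Joint ranges: [-3.03, 3.03], [-0.79, 2.21], [0.23, 2.52], [-1.04, 4.18], [0, 3.07], [-2.55, 2.55]. Speed limits (rad/s): [2.22, 2.22, 2.57, 3.14, 3.14, 3.14].

### API

Orientations are given as [roll, pitch, yaw] about the fixed x, y, z axes, in that order (R = Rz(yaw) Ry(pitch) Rx(roll)).
In Python, from station import ctrl, capture, camera_model, sign_off, look_for, mark_of gives the robot as it stands.
- The arm moves only by the shell command python3 -m creep 'ROWS' [FORCE]. ROWS is text: rows parted by semicolons, each of 7 numbers parted by spaces: the shift along the tool's x, y, z in m, then the turn, a rotation vector about the tool's x, y, z in degrees, then the opening in per cent of the stroke, from 0 (shut) to 100 (fully open). A call has 1 to 8 rows; each row shifts and turns the commanded pose from where the row before left it, along the tool's axes as they then stand; what a row does not reach is not made up. A row lasts 1/8 s, in which the tool goes at most 62.5 mm and 10.7 degrees, less where a joint would pass 70% of its speed; a pose out of reach is approached as far as the arm can. A call is refused whole if a number of a shift passes 0.0625 or a number of a turn 10.7, either way. A call with a gripper value outside its range is refused whole. The fingers move at their own pace and stop on an object; FORCE is the grip in N (left out, the last holds). Time passes only in rows, so rows that do not move let the fingers close. It gives the time, the measured TCP pose, the force, the opening and the grip force at its end, in the units of the state.
- ctrl.sense(): the state, without advancing time (a new reading comes with each control period).
- capture(name): name is "scene" or "top"; returns the picture (420x560x3 uint8, red, green, blue); there is no depth.
- camera_model(name): a dict with "fx", "fy", "cx", "cy" (pixels), "R" (3x3) and "t" (3): a world point X has camera coordinates R X + t. Camera axes: x right, y down, z forward; pixel columns grow to the right and rows downward; lengths in m; the calibration is good to about 2 mm. A picture is of the moment at which its call begins. camera_model takes no time and is no camera call.
- sign_off(): hands the job in; it is judged then, once.
Trained networks look in the newest picture that a camera, given by its name, has taken for a name from the list of things; names that differ only in an ending like _2 or _b are one class to them, and where a whole thing is asked for, a point or a joint stands for the part that bears it (a point fixed in the world has none). Each returns a list of dicts, best first, with "confidence" (0 to 1); they miss things now and then, are a little off and sometimes report something else, mostly with a low value. They report only what shows in the picture. A call takes as long as a camera call. They do not tell look-alikes from the thing itself.
- look_for(query, camera): "at" ([column, row] in pixels, amid what is visible of it).
- mark_of(query, camera): "at" ([column, row] in pixels: a listed point, or the origin of a listed thing).
The state is a dict: "time_s": time; "q": joint angles; "qvel": joint speeds; "joint_torque": joint torques, N m; "tool_pos": TCP position; "orientation": TCP orientation; "contact_force": force on the tool from outside, world axes, zero at the start; "wrist_torque": the same for the moment, N m; "width": opening from 0.0 (shut) to 1.0 (fully open); "grasp_force": force on a finger pad.
Only numpy, scipy, OpenCV 4.12 (cv2) and the standard library are available. Lean on these libraries where they do the work, as an engineer would, in place of code of your own. Each camera call takes 0.05 s, during which the arm holds its last target. There are 200 camera calls.

### The job

Lift the sprung retaining bar off its white cradle and fit it across the inspection stage: press its spring pin against the tall stop to shorten the bar, bring it down level between the two stops, and let it out so that the pin sits in the tall stop's recess and the fixed stub sits fully home in the short stop's recess, then let go. Work gently, never pressing on either stop harder than a firm fingertip push (about 20 N), and leave the joystick, slide box and objective lens where they are.

Things in the scene. Friction and masses are not known exactly. Their poses are not given: they have to be found in the camera images.
- stage: Fixed black base of the stage, 120 x 300 x 8 mm (local x, y, z), on the table. Origin: centre of its underside; +y points to the tall stop. On it a carriage (plate, top 12 mm up; steel chuck disc in its middle, 90 mm across, top 20 mm up; two stops 44 mm wide, facing each other) is clamped up to 15 mm either way along y from the marks below: its setting is not in the readings; see or feel it.
- tall_mark (a point): Fixed point 60 mm up, stage x 0, y +80: middle of the tall stop's recess floor if the carriage were central (it is up to 15 mm off along y). Recess: pocket in the back of the groove, 5 mm deep, 14 mm wide (x), at its floor from 6.5 mm below to 4 mm above this height; its roof slopes up to 12 mm above at the mouth (facing -y), so a pin sliding down the groove pops in.
- short_mark (a point): Fixed point 60 mm up, stage x 0, y -85: middle of the short stop's recess floor if the carriage were central (up to 15 mm off along y, together with the tall stop). Recess: square blind hole, 14 mm wide (x), from 6.5 mm below to 7.5 mm above this height, 10 mm deep in the stop's plain face, mouth facing +y. This stop is 74 mm high, measured from the table.
- groove_mark (a point): Fixed point 105 mm up, stage x 0, y +75: top of the groove's back if the carriage were central. The tall stop is 105 mm high; a vertical groove in its inner face, 14 mm wide (x), 8 mm deep, open at the top and to -y, runs down to a ledge 53.5 mm up, level with the recess's bottom edge, which stops a pin slid down it. From groove back to the short stop's face: 150 mm.
- bar_mid (a point): Centre of the loose bar's square aluminium body, 22 x 106 x 22 mm (local x, y, z), bar 0.15 to 0.25 kg in all; grip it firmly across its 22 mm local x (drag at the pin can tip it in the fingers). +y runs along the bar to the spring pin; z is up as it lies in the cradle. Whole bar: 170 mm long when free, 165 mm when seated; under 150 mm to pass between groove and short stop.
- pin_root (a point): Where the spring pin leaves the bar's body, 53 mm from bar_mid along +y. The pin, 10 mm across, round tip, sticks out 37 mm when free (tip 90 mm from bar_mid). It slides into the bar against a spring: 1.2 N to start, 0.4 N more per mm (9.2 N at 20 mm, 3.2 N when seated), to a hard end at 26 mm (11.6 N), past which the force rises steeply.
- stub_tip (a point): Tip of the fixed stub at the other end of the bar, 80 mm from bar_mid along -y; 10 mm across, 27 mm long, its last 5 mm tapering to 5 mm across. Pin and stub are polished (friction about 0.15).
- cradle: White fixed cradle holding the bar at the start, along its y, bar axis 45 mm above the table. Foot 60 x 104 x 8 mm; two saddles, 8 mm thick, 44 mm either side of the middle, with lips up to 40 mm above the table; the bar lifts straight up, and 80 mm between the saddles are free for fingers. Origin: centre of its underside.
- objective: Steel objective lens standing on the table, nose up, 34 mm across, 52 mm high; leave alone. Origin at the centre of its underside.
- slidebox: White slide box, 85 x 60 x 30 mm; leave alone. Origin at the centre of its underside.
- joystick: White joystick controller, 100 x 150 x 36 mm with a short black stick, beyond the stage; leave alone. Origin at the centre of its underside.
Mind the look-alikes: they are no part of the job. What is meant by the part that bears bar_mid is not green, and is the smaller of those in its own colour.

How it is judged:
By the outcome, as a careful person would: the job done as asked, in the order asked, and still so for the second after the job is handed in, with the robot touching nothing.
It also fails if it takes over 58 s, if anything falls off the work surface, if the arm or the gripper's body presses on something with over 40 N, if the wrist force passes 120 N, or if a joint passes its speed limit or range.

## Working session

There is one attempt and no reset: what is moved stays moved. The work goes in short steps, Python scripts to look and compute and a shell command to move; the robot and the scene stay as the last step left them, time stands still between calls to the robot, and variables do not carry over. Pictures are saved under pics/ and viewed, at most 10 in all, crops included, and the job is handed in when it is done.

```bash
mkdir -p pics; ls; python3 - <<'E'
from station import *
import cv2,numpy as np
for n in("scene","top"):
    im=capture(n); cv2.imwrite(f"pics/{n}0.png",im[...,::-1])
    m=camera_model(n); print(n,m["fx"],m["cx"],m["cy"],np.round(m["R"],3).tolist(),np.round(m["t"],3))
    for q in("bar_mid","pin_root","stub_tip","tall_mark","short_mark","groove_mark","cradle","stage","objective","slidebox","joystick"):
        print(q,[(np.round(d["at"]).tolist(),round(d["confidence"],2)) for d in mark_of(q,n)][:4])
s=ctrl.sense();print(s)
E
```

```text
pics
scene 408.72300730173544 279.44344315381653 214.102016821302 [[0.815, 0.579, -0.02], [0.37, -0.546, -0.751], [-0.446, 0.605, -0.66]] [-0.424 -0.111  1.473]
bar_mid [([257.0, 270.0], 0.76), ([208.0, 250.0], 0.68)]
pin_root [([265.0, 257.0], 0.96), ([227.0, 254.0], 0.75), ([105.0, 302.0], 0.73), ([148.0, 342.0], 0.34)]
stub_tip [([236.0, 284.0], 0.88), ([174.0, 241.0], 0.78), ([134.0, 256.0], 0.55)]
tall_mark [([308.0, 190.0], 0.63)]
short_mark [([278.0, 211.0], 0.55)]
groove_mark [([309.0, 175.0], 0.67)]
cradle [([256.0, 281.0], 0.89)]
stage [([297.0, 213.0], 0.87)]
objective [([148.0, 346.0], 0.61), ([294.0, 212.0], 0.3)]
slidebox [([327.0, 164.0], 0.65), ([235.0, 286.0], 0.59)]
joystick [([352.0, 265.0], 0.98), ([276.0, 214.0], 0.52), ([309.0, 187.0], 0.33)]
top 407.6078501423435 286.4762342356346 203.47973372463068 [[0.01, -1.0, -0.017], [-0.995, -0.008, -0.102], [0.101, 0.018, -0.995]] [0.007 0.523 1.295]
bar_mid [([337.0, 251.0], 0.96), ([407.0, 287.0], 0.93), ([337.0, 193.0], 0.7)]
pin_root [([331.0, 232.0], 0.94), ([428.0, 282.0], 0.75), ([320.0, 194.0], 0.59)]
stub_tip [(
[... 372 characters left out ...]
e_s': 1.2, 'q': array([ 1.10036323e+00,  2.99901310e-01,  1.52097986e+00, -3.11567646e-06,
        1.32067753e+00, -6.65930228e-02]), 'qvel': array([-7.66067823e-04, -7.47042619e-04,  1.01983089e-03, -5.45340814e-05,
       -6.67560386e-04, -1.65444470e-04]), 'joint_torque': array([-5.21622260e-04, -5.31652737e+01, -3.52917087e+01,  7.09337695e-02,
        2.12100026e-02,  8.94971095e-06]), 'tool_pos': array([0.21612546, 0.50576091, 0.22745339]), 'orientation': array([3.14155898e+00, 5.27139045e-06, 2.73775335e+00]), 'contact_force': array([ 0.45913768, -0.45541514, -0.48668526]), 'wrist_torque': array([-0.04347227,  0.04057852, -0.01306842]), 'grasp_force': 0.0, 'width': 0.9994312645909913}
```

```bash
python3 - <<'E'
import cv2
a=cv2.imread("pics/scene0.png")[130:390,60:440];b=cv2.imread("pics/top0.png")[90:340,120:500]
cv2.imwrite("pics/a.png",cv2.resize(a,None,fx=2.1,fy=2.1,interpolation=2));cv2.imwrite("pics/b.png",cv2.resize(b,None,fx=2.1,fy=2.1,interpolation=2))
E
```

```text
(no output)
```

View pics/a.png

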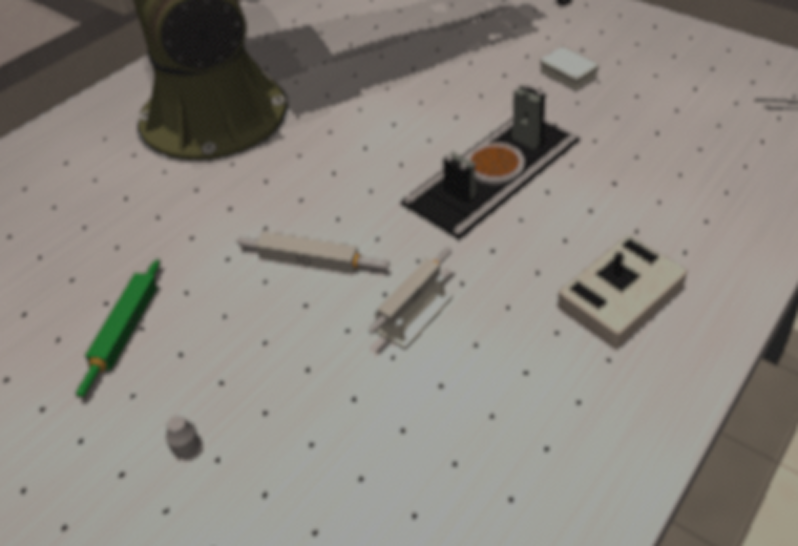

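View pics/b.png

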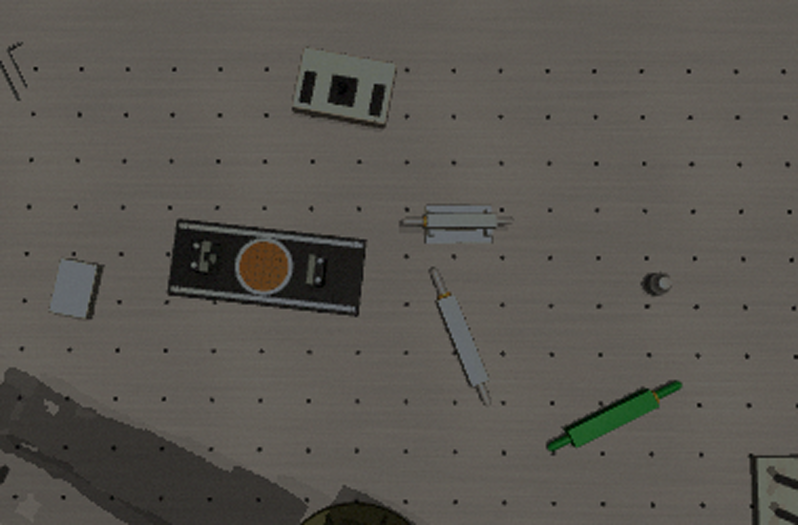

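Top picture: three bars, green (412,287), large silver lying loose (339,251), small silver in the white cradle (339,196). The stage's tall stop is at (218,212) and its short stop at (270,218). The bar meant is the cradle one at (339,196): not green, and the smaller of the two silver ones. I'll confirm with a crop and measure.

```bash
cat > h.py <<'E'
import numpy as np,cv2
from station import *
from scipy.optimize import least_squares
M={n:camera_model(n) for n in("scene","top")}
def proj(n,X):
    m=M[n];c=np.asarray(m["R"])@X+m["t"];return np.array([m["fx"]*c[0]/c[2]+m["cx"],m["fy"]*c[1]/c[2]+m["cy"]])
def plane(n,uv,z):
    m=M[n];R=np.asarray(m["R"]);d=R.T@np.array([(uv[0]-m["cx"])/m["fx"],(uv[1]-m["cy"])/m["fy"],1]);o=-R.T@np.asarray(m["t"])
    return o+d*(z-o[2])/d[2]
def tri(us,ut): return least_squares(lambda X:np.r_[proj("scene",X)-us,proj("top",X)-ut],[.5,0,.05]).x
E
python3 - <<'E'
from h import *
f=lambda *a:print(*[np.round(x,4) if not isinstance(x,str) else x for x in a])
for n,d in(("scene",dict(bar_mid=((257,270),.045),pin_root=((265,257),.045),stub_tip=((236,284),.045),tall=((308,190),.06),short=((278,211),.06),groove=((309,175),.105),stage=((297,213),0),cradle=((256,281),0))),
 ("top",dict(bar_mid=((337,193),.045),pin_root=((320,194),.045),stub_tip=((367,196),.045),tall=((222,212),.06),short=((273,217),.06),groove=((220,213),.105),stage=((244,214),0),cradle=((340,202),0)))):
    for k,(uv,z) in d.items(): f(n,k,plane(n,uv,z))
t=cv2.imread("pics/top0.png")
c=cv2.resize(t[180:290,300:450],None,fx=5.3,fy=5.3,interpolation=2);cv2.imwrite("pics/c.png",np.clip(c*1.6,0,255).astype("uint8"))
c=cv2.resize(t[185:250,195:305],None,fx=7,fy=7,interpolation=2);cv2.imwrite("pics/d.png",np.clip(c*2.2,0,255).astype("uint8"))
E
```

```text
scene bar_mid [ 0.5604 -0.1597  0.045 ]
scene pin_root [ 0.5498 -0.1098  0.045 ]
scene stub_tip [ 0.5446 -0.2284  0.045 ]
scene tall [0.4969 0.1949 0.06  ]
scene short [0.4767 0.0551 0.06  ]
scene groove [0.4875 0.2135 0.105 ]
scene stage [0.4926 0.1375 0.    ]
scene cradle [ 0.5565 -0.1633  0.    ]
top bar_mid [ 0.5558 -0.1496  0.045 ]
top pin_root [ 0.5521 -0.0953  0.045 ]
top stub_tip [ 0.5469 -0.2452  0.045 ]
top tall [0.4905 0.215  0.06  ]
top short [0.4761 0.0534 0.06  ]
top groove [0.4838 0.2131 0.105 ]
top stage [0.4892 0.1525 0.    ]
top cradle [ 0.5317 -0.1643  0.    ]
```

View pics/c.png

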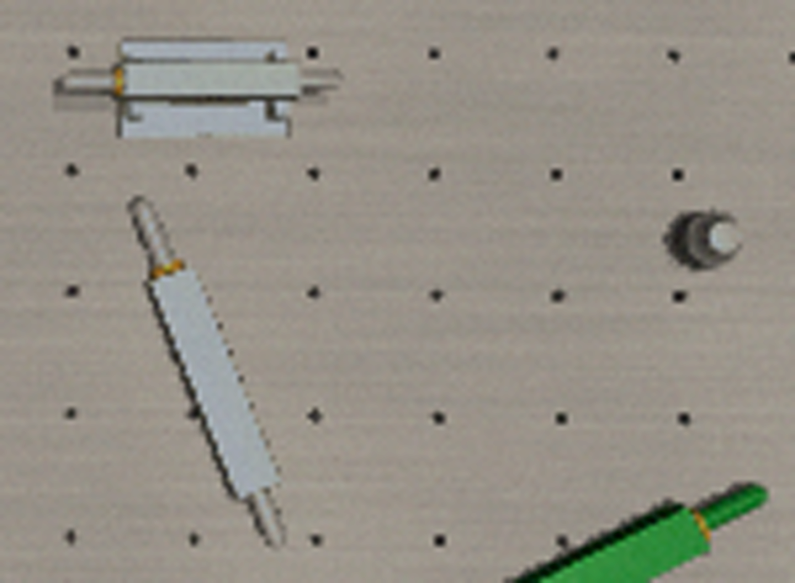

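View pics/d.png

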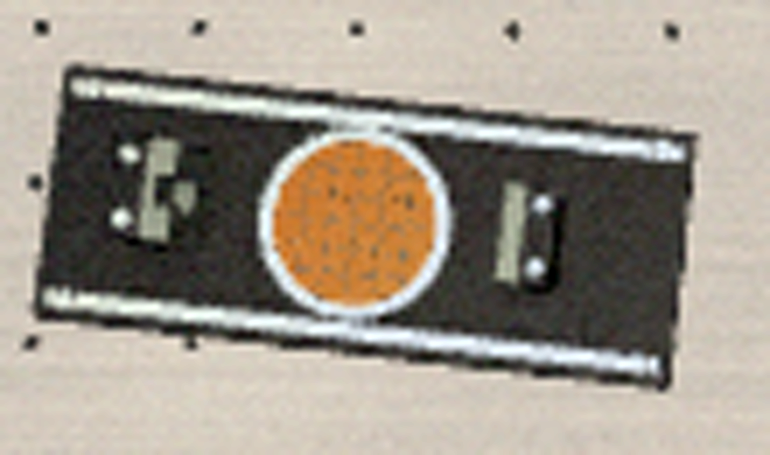

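Crop shows the small silver bar in the cradle with orange collar (c: 120,80), pin tip to the left (55,85), stub tip (340,78): it is the one. Stage crop: corners (68,68), (695,135), (665,388), (35,315); disc centre (355,225); groove to the right of the tall stop (160,190); short stop's inner face about (501,232).

```bash
python3 - <<'E'
from h import *
c=lambda u,v:(u/5.3+300-.4,v/5.3+180-.4); d=lambda u,v:(u/7+195-.43,v/7+185-.43)
P=lambda k,uv,z:(lambda X:(print(k,np.round(X,4)),X)[1])(plane("top",uv,z))
a=P("bodyL",c(117,80),.056);b=P("bodyR",c(300,80),.056);print("mid",(a+b)/2)
p=P("pin tip",c(55,84),.045);s=P("stub tip",c(341,78),.045);print(np.linalg.norm(p-s))
A=[P("corner",d(*q),.008) for q in((68,68),(695,135),(665,388),(35,315))]
C=sum(A)/4;u=(A[0]+A[3]-A[1]-A[2]);u/=np.linalg.norm(u);print("C",C,"u",u,"yaw",np.degrees(np.arctan2(-u[0],u[1])),np.linalg.norm(A[0]-A[1]),np.linalg.norm(A[0]-A[3]))
w=np.array([u[1],-u[0],0])
for k,uv,z in(("disc",d(355,225),.02),("groove",d(160,190),.105),("shortface",d(501,232),.074),("tallprong",d(178,160),.105),("tallprong2",d(172,240),.105)):
    X=P(k,uv,z);print("  along",(X-C)@u,"across",(X-C)@w)
# reproject check in scene
print(proj("scene",(a+b)/2),proj("scene",p),proj("scene",s),proj("scene",C))
E
```

```text
bodyL [ 0.5486 -0.0999  0.056 ]
bodyR [ 0.5494 -0.2092  0.056 ]
mid [ 0.54899776 -0.15455898  0.056     ]
pin tip [ 0.5472 -0.0633  0.045 ]
stub tip [ 0.5522 -0.2355  0.045 ]
0.17228746025273103
corner [0.5529 0.2845 0.008 ]
corner [ 0.5235 -0.012   0.008 ]
corner [0.405 0.001 0.008]
corner [0.4362 0.2964 0.008 ]
C [0.47938586 0.14250054 0.008     ] u [0.101803   0.99480458 0.        ] yaw -5.843004541550476 0.297890099364644 0.11727274269558793
disc [0.4789 0.1457 0.02  ]
  along 0.003145207931466241 across -0.0007872386760551189
groove [0.4877 0.2211 0.105 ]
  along 0.07901580466641353 across 0.00022649706827850333
shortface [0.4727 0.0741 0.074 ]
  along -0.0687289898931087 across 0.00029579880148054074
tallprong [0.5009 0.2136 0.105 ]
  along 0.07287740527887256 across 0.01412050332974058
tallprong2 [0.4659 0.2153 0.105 ]
  along 0.07099917324175789 across -0.020842634780371152
[254.57271525 264.25301073] [274.08234607 246.6524567 ] [236.49181869 287.10683678] [294.49325377 208.84691654]
```

```bash
cat >> h.py <<'E'
from scipy.spatial.transform import Rotation as Ro
def go(pos,yaw,pitch=0):
    "shift in present tool axes, then turn, to reach pos with tool down at yaw (deg)"
    s=ctrl.sense();R=Ro.from_euler("xyz",s["orientation"]);T=Ro.from_euler("xyz",[180,pitch,yaw],degrees=True)
    print("shift",np.round(R.inv().apply(np.array(pos)-s["tool_pos"]),4),"turn",np.round((R.inv()*T).as_rotvec(degrees=True),2),"t",round(s["time_s"],2))
E
python3 -c "
from h import *
go([.549,-.155,.2],91)"
python3 -m creep '-.0435 -.0367 0 0 0 0 50;-.0435 -.0367 0 0 0 0 50;-.0435 -.0367 0 0 0 0 50;-.0435 -.0367 0 0 0 0 50;-.0435 -.0367 0 0 0 0 50;-.0435 -.0367 0 0 0 0 50;-.0435 -.0367 0 0 0 0 50;-.0435 -.0367 0 0 0 0 50' 50
python3 -m creep '-.0435 -.0367 0 0 0 0 50;-.0435 -.0367 0 0 0 0 50;-.0435 -.0367 0 0 0 0 50;-.0435 -.0367 0 0 0 0 50;-.0435 -.0367 0 0 0 0 50;0 0 0 0 0 10 50;0 0 0 0 0 10 50;0 0 0 0 0 10 50'
python3 -m creep '0 0 0 0 0 10 50;0 0 0 0 0 10 50;0 0 0 0 0 10 50;0 0 0 0 0 6 50;0 0 0 0 0 0 50'
python3 -c "
from h import *
go([.549,-.155,.12],91)
for n in M: cv2.imwrite(f'pics/{n}1.png',capture(n)[...,::-1])"
```

```text
shift [-0.5657 -0.4768  0.0274] turn [ 0.   -0.   65.86] t 1.2
time_s: 2.2
tool_pos: [0.4213, 0.0972, 0.2278]
orientation: [3.141, 0.001, 2.738]
contact_force: [0.6, 1.0, 0.2]
width: 0.497
grasp_force: 0.0
time_s: 3.2
tool_pos: [0.5486, -0.1553, 0.2273]
orientation: [-3.141, -0.0, 2.208]
contact_force: [0.6, 0.5, 0.4]
width: 0.502
grasp_force: 0.0
time_s: 3.82
tool_pos: [0.5487, -0.1552, 0.2274]
orientation: [-3.142, -0.0, 1.587]
contact_force: [0.0, 0.8, 0.2]
width: 0.503
grasp_force: 0.0
shift [0.0002 0.0004 0.1074] turn [-0.  -0.  -0.1] t 3.83
```

```bash
python3 - <<'E'
from h import *
im=cv2.imread("pics/scene1.png");o=np.array([190,190]);S=6
c=cv2.resize(im[190:310,190:320],None,fx=S,fy=S,interpolation=2);c=c[:600]
# expected body top-face outline
for psi,col in((0.4,(0,0,255)),):
    y=np.array([-np.sin(np.radians(psi)),np.cos(np.radians(psi)),0]);x=np.array([y[1],-y[0],0])
    q=[proj("scene",np.array([.549,-.1545,.056])+a*.011*x+b*.053*y) for a,b in((1,1),(1,-1),(-1,-1),(-1,1))]
    cv2.polylines(c,[np.int32((np.array(q)+.5-o)*S)],True,col,1)
cv2.imwrite("pics/e.png",c)
E
```

```text
(no output)
```

View pics/e.png

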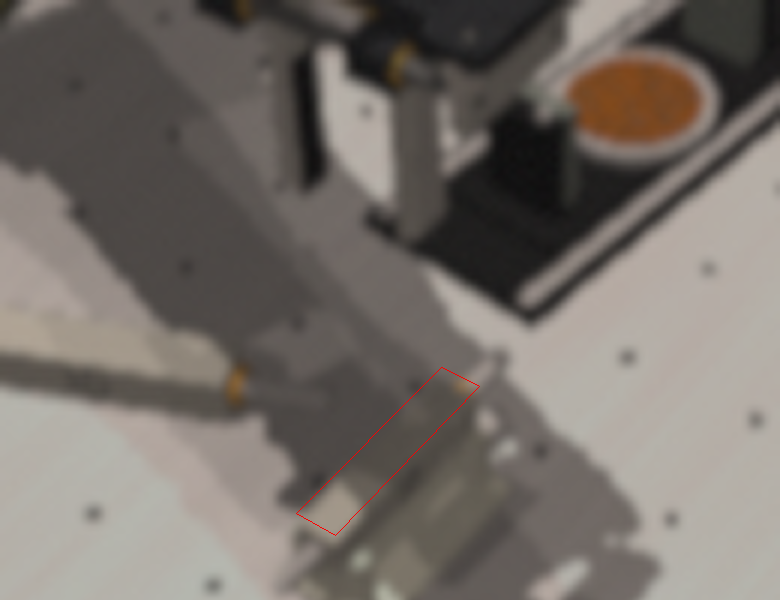

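The outline of my estimate falls on the bar (scene crop, lit stub end at (335,505), collar at (470,385)): good enough to grasp.

```bash
python3 -m creep '0 0 .05 0 0 0 50;0 0 .05 0 0 0 50;0 0 .04 0 0 0 50;0 0 .02 0 0 0 50;0 0 .012 0 0 0 50;0 0 .007 0 0 0 50;0 0 0 0 0 0 50'
python3 -m creep '0 0 0 0 0 0 40;0 0 0 0 0 0 35;0 0 0 0 0 0 30;0 0 0 0 0 0 25;0 0 0 0 0 0 25' 5
```

```text
time_s: 4.8
tool_pos: [0.5488, -0.1552, 0.0487]
orientation: [3.141, 0.0, 1.586]
contact_force: [0.2, 0.3, 0.1]
width: 0.501
grasp_force: 0.0
time_s: 5.42
tool_pos: [0.5489, -0.1552, 0.0487]
orientation: [3.141, 0.0, 1.586]
contact_force: [1.5, -0.3, 1.3]
width: 0.249
grasp_force: 0.9
```

```bash
python3 -m creep '0 .0006 0 0 0 0 20;0 0 0 0 0 0 10;0 0 0 0 0 0 0;0 0 0 0 0 0 0' 10
python3 -m creep '0 0 0 0 0 0 0;0 0 0 0 0 0 0;0 0 0 0 0 0 0' 60
```

```text
time_s: 5.92
tool_pos: [0.5492, -0.1552, 0.0487]
orientation: [-3.141, 0.0, 1.586]
contact_force: [-2.1, 0.3, 5.2]
width: 0.234
grasp_force: 10.0
time_s: 6.3
tool_pos: [0.5492, -0.1552, 0.0487]
orientation: [-3.141, 0.0, 1.586]
contact_force: [-2.0, 0.1, 5.6]
width: 0.23
grasp_force: 60.0
```

```bash
python3 -m creep '0 0 -.005 0 0 0 0;0 0 -.015 0 0 0 0;0 0 -.03 0 0 0 0;0 0 -.042 0 0 0 0;0 0 0 0 0 0 0'
python3 -c "
from h import *
go([.4763,.1127,.141],84.2)"
```

```text
time_s: 6.92
tool_pos: [0.5506, -0.1556, 0.1444]
orientation: [3.136, 0.002, 1.586]
contact_force: [0.5, -0.2, -2.6]
width: 0.23
grasp_force: 60.0
shift [ 0.2694 -0.0702  0.0024] turn [0.34 0.1  6.66] t 6.92
```

```bash
python3 -m creep '.03 -.008 0 0 0 0 0;.045 -.012 0 0 0 0 0;.05 -.0125 0 0 0 1.7 0;.05 -.0125 0 0 0 1.7 0;.045 -.012 0 0 0 1.7 0;.03 -.008 0 0 0 1.6 0;.019 -.0052 0 0 0 0 0;0 0 0 0 0 0 0'
python3 - <<'E'
from h import *
go([.4763,.1127,.141],84.2)
for n in M:
    cv2.imwrite(f'pics/{n}2.png',capture(n)[...,::-1])
a=cv2.imread("pics/top2.png")[175:255,190:320];b=cv2.imread("pics/scene2.png")[140:260,230:340]
a=cv2.resize(a,None,fx=6,fy=6,interpolation=2);a=np.clip(a*2.,0,255).astype("uint8");cv2.imwrite("pics/f.png",a)
cv2.imwrite("pics/g.png",cv2.resize(b,None,fx=5,fy=5,interpolation=2))
E
```

```text
time_s: 7.92
tool_pos: [0.4836, 0.1157, 0.1401]
orientation: [-3.141, 0.0, 1.471]
contact_force: [-0.2, -0.5, -1.3]
width: 0.231
grasp_force: 60.0
shift [-0.0038 -0.007  -0.0009] turn [-0.04  0.01  0.07] t 7.92
```

View pics/f.png

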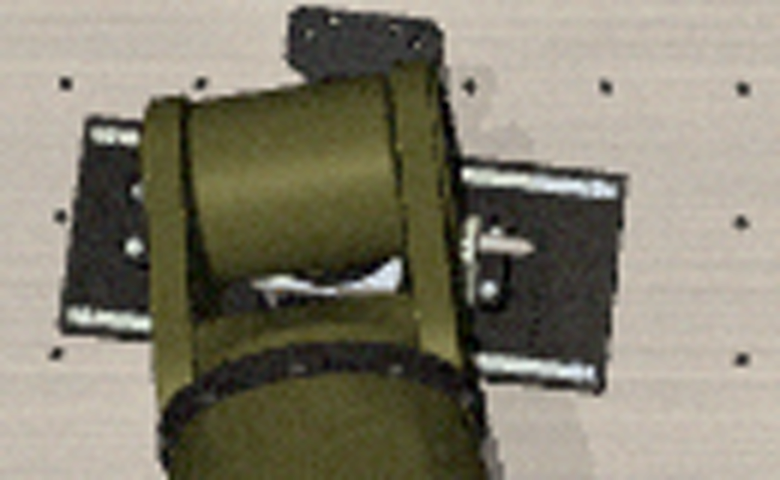

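View pics/g.png

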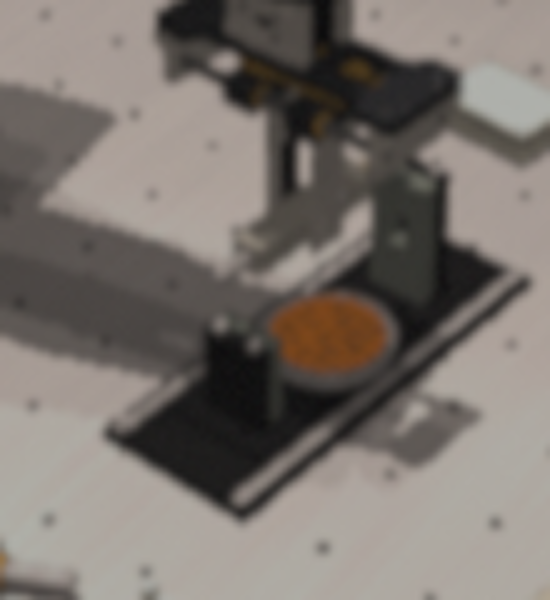

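Top crop: the stub's tip shows at f(535,246), about 7 mm up the picture from the stop's middle; the scene crop shows the bar level, held above the stage. Correct by the readings, and check the bar's pose in the grip from the stub.

```bash
python3 - <<'E'
from h import *
s=ctrl.sense();p=s["tool_pos"];y=s["orientation"][2];u=np.array([np.cos(y),np.sin(y),0]);w=np.array([u[1],-u[0],0])
for q in((535,247),(490,242)):
    X=plane("top",(190+q[0]/6-.42,175+q[1]/6-.42),p[2]-.003);print(X,"along",(X-p)@u,"across",(X-p)@w)
# scene prediction of stub tip / crop g px
X=p-.08*u+[0,0,-.003];print((proj("scene",X)-[230,140]+.5)*5)
E
python3 -m creep '-.0035 -.007 0 0 0 0 0;0 0 .015 0 0 0 0;0 0 0 0 0 0 0;0 0 0 0 0 0 0'
python3 -c "
from h import *
go([.4763,.1127,.095],84.2)"
```

```text
[0.47465676 0.03256218 0.13718109] along -0.08245125957536571 across -0.0009686636520343203
[0.47693711 0.05482531 0.13718109] along -0.060071655626696446 across -0.000959074379663161
[218.28303106 275.57812804]
time_s: 8.52
tool_pos: [0.4768, 0.112, 0.1253]
orientation: [-3.141, 0.0, 1.469]
contact_force: [0.4, -0.8, -2.3]
width: 0.228
grasp_force: 60.0
shift [ 0.0006 -0.0006  0.0303] turn [-0.02  0.01 -0.05] t 8.53
```

```bash
python3 -m creep '0 .0006 .015 0 0 0 0;0 0 .015 0 0 0 0;0 0 0 0 0 0 0;.005 0 0 0 0 0 0;.005 0 0 0 0 0 0;.004 0 0 0 0 0 0;0 0 0 0 0 0 0'
python3 -m creep '.003 0 0 0 0 0 0;0 0 0 0 0 0 0'
python3 -m creep '.003 0 0 0 0 0 0;0 0 0 0 0 0 0'
```

```text
time_s: 9.4
tool_pos: [0.4789, 0.1264, 0.0956]
orientation: [3.141, -0.0, 1.469]
contact_force: [-0.3, -0.4, -0.8]
width: 0.231
grasp_force: 60.0
time_s: 9.65
tool_pos: [0.4791, 0.1291, 0.0955]
orientation: [3.142, 0.0, 1.469]
contact_force: [0.0, 0.3, -2.4]
width: 0.228
grasp_force: 60.0
time_s: 9.9
tool_pos: [0.4794, 0.1321, 0.0955]
orientation: [3.142, -0.0, 1.469]
contact_force: [-0.0, -0.1, -1.5]
width: 0.227
grasp_force: 60.0
```

```bash
python3 - <<'E'
from h import *
im=capture("scene")[...,::-1];cv2.imwrite("pics/scene3.png",im)
cv2.imwrite("pics/h.png",np.clip(cv2.resize(im[150:225,265:335],None,fx=8,fy=8,interpolation=2)*1.5,0,255).astype("uint8"))
s=ctrl.sense();C=np.array([.4794,.1425,0]);u=np.array([.1018,.9948,0]);print((s["tool_pos"]-C)@u,(s["tool_pos"]-C)@[u[1],-u[0],0],s["contact_force"],s["wrist_torque"])
E
```

```text
-0.010371676167304552 0.001077701116293621 [ 0.39479902  0.39803944 -0.92945599] [-0.09794639  0.08166716 -0.03832311]
```

View pics/h.png

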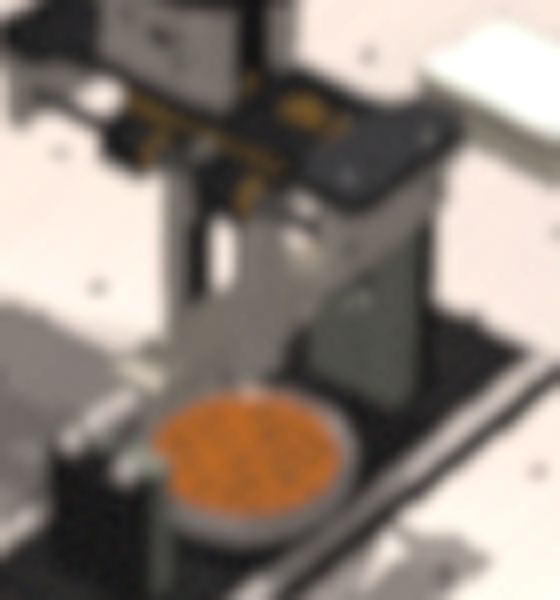

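Scene crop: the pin end is at the tall stop (about h(380,260)), bar level, with no prong contact felt. Continue pressing in.

```bash
python3 -m creep '.003 0 0 0 0 0 0;0 0 0 0 0 0 0'
python3 -m creep '.003 0 0 0 0 0 0;0 0 0 0 0 0 0'
python3 -m creep '.003 0 0 0 0 0 0;0 0 0 0 0 0 0'
```

```text
time_s: 10.2
tool_pos: [0.4797, 0.1351, 0.0955]
orientation: [3.142, 0.0, 1.469]
contact_force: [-0.4, -0.3, -2.0]
width: 0.23
grasp_force: 60.0
time_s: 10.45
tool_pos: [0.48, 0.138, 0.0954]
orientation: [-3.142, 0.0, 1.469]
contact_force: [-0.5, -2.0, -2.1]
width: 0.229
grasp_force: 60.0
time_s: 10.7
tool_pos: [0.4803, 0.141, 0.0954]
orientation: [-3.142, 0.0, 1.469]
contact_force: [-0.6, -3.7, -1.2]
width: 0.229
grasp_force: 60.0
```

```bash
for m in 1 2 3; do :; done
python3 -m creep '0 .001 0 0 0 0 0;0 0 0 0 0 0 0'|grep -E "pos|contact"
python3 -m creep '0 .001 0 0 0 0 0;0 0 0 0 0 0 0'|grep -E "pos|contact"
python3 -m creep '0 -.003 0 0 0 0 0;0 0 0 0 0 0 0'|grep -E "pos|contact"
python3 -m creep '0 -.001 0 0 0 0 0;0 0 0 0 0 0 0'|grep -E "pos|contact"
```

```text
tool_pos: [0.4813, 0.1408, 0.0954]
contact_force: [-0.8, -3.1, -2.3]
tool_pos: [0.4824, 0.1407, 0.0954]
contact_force: [-0.5, -3.0, -2.3]
tool_pos: [0.4791, 0.1411, 0.0955]
contact_force: [-0.9, -3.2, -0.9]
tool_pos: [0.4785, 0.1412, 0.0956]
contact_force: [1.8, -3.7, -2.3]
```

```bash
python3 -m creep '0 .0024 0 0 0 0 0;.003 0 0 0 0 0 0;.003 0 0 0 0 0 0;.003 0 0 0 0 0 0;.003 0 0 0 0 0 0;0 0 0 0 0 0 0'
python3 -m creep '.0025 0 0 0 0 0 0;.0025 0 0 0 0 0 0;0 0 0 0 0 0 0;0 0 0 0 0 0 0'
```

```text
time_s: 12.45
tool_pos: [0.482, 0.1527, 0.0954]
orientation: [3.142, 0.001, 1.469]
contact_force: [-0.6, -8.4, -2.1]
width: 0.231
grasp_force: 60.0
time_s: 12.95
tool_pos: [0.4825, 0.1574, 0.0954]
orientation: [-3.142, 0.001, 1.469]
contact_force: [0.4, -9.1, -1.0]
width: 0.228
grasp_force: 60.0
```

```bash
python3 -m creep '.0016 0 0 0 0 0 0;0 0 .003 0 0 0 0;0 0 .003 0 0 0 0;0 0 .003 0 0 0 0;0 0 .002 0 0 0 0;0 0 0 0 0 0 0'
python3 - <<'E'
from h import *
s=ctrl.sense();print(s["contact_force"],s["wrist_torque"])
a=capture("top")[...,::-1];cv2.imwrite("pics/top4.png",a)
b=capture("scene")[...,::-1];cv2.imwrite("pics/scene4.png",b)
a=cv2.resize(a[195:240,245:295],None,fx=8,fy=8,interpolation=2)*2.;b=cv2.resize(b[180:240,265:315],None,fx=8,fy=8,interpolation=2)*1.5
z=np.zeros((480,800,3));z[:360,:400]=a;z[:,400:]=b;cv2.imwrite("pics/i.png",np.clip(z,0,255).astype("uint8"))
E
```

```text
time_s: 13.7
tool_pos: [0.4826, 0.1589, 0.0843]
orientation: [-3.141, 0.001, 1.469]
contact_force: [-0.0, -9.4, -2.0]
width: 0.233
grasp_force: 60.0
[-0.01181471 -9.38548699 -2.04985664] [-1.9950571  0.0842852 -0.0712484]
```

View pics/i.png

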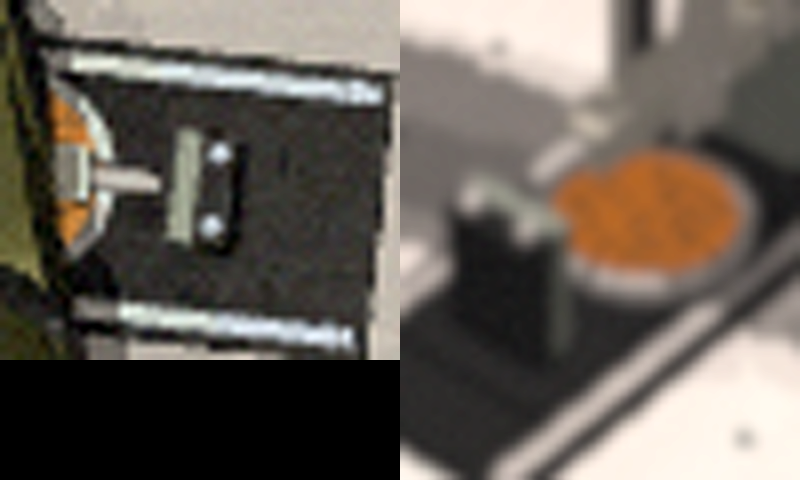

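Top crop: stub tip at i(160,183) is clear of the short stop's edge (about 170) by some 3 mm and on its middle line (186). Continue down.

```bash
python3 -m creep '0 0 .003 0 0 0 0;0 0 .003 0 0 0 0;0 0 .003 0 0 0 0;0 0 0 0 0 0 0'
python3 -m creep '0 0 .003 0 0 0 0;0 0 .003 0 0 0 0;0 0 .0025 0 0 0 0;0 0 0 0 0 0 0'
```

```text
time_s: 14.3
tool_pos: [0.4822, 0.1588, 0.0749]
orientation: [-3.14, 0.002, 1.469]
contact_force: [0.1, -9.8, -6.2]
width: 0.229
grasp_force: 60.0
time_s: 14.8
tool_pos: [0.4822, 0.159, 0.0664]
orientation: [-3.14, 0.001, 1.469]
contact_force: [-0.4, -7.0, -5.2]
width: 0.229
grasp_force: 60.0
```

```bash
python3 -m creep '0 0 .0012 0 0 0 0;0 0 0 0 0 0 0'
python3 -m creep '0 0 .001 0 0 0 0;0 0 0 0 0 0 0'
python3 -m creep '-.002 0 0 0 0 0 0;0 0 0 0 0 0 0'
```

```text
time_s: 15.05
tool_pos: [0.4824, 0.1591, 0.0655]
orientation: [-3.141, 0.001, 1.469]
contact_force: [-1.1, -9.4, -2.1]
width: 0.23
grasp_force: 60.0
time_s: 15.3
tool_pos: [0.4825, 0.1591, 0.0647]
orientation: [-3.141, 0.001, 1.469]
contact_force: [-0.1, -8.8, -0.6]
width: 0.232
grasp_force: 60.0
time_s: 15.55
tool_pos: [0.4823, 0.1571, 0.0647]
orientation: [-3.141, 0.001, 1.469]
contact_force: [-0.8, -8.2, 0.1]
width: 0.232
grasp_force: 60.0
```

```bash
for i in 1; do python3 -m creep '-.002 0 0 0 0 0 0;0 0 0 0 0 0 0'; done
python3 -m creep '-.002 0 0 0 0 0 0;0 0 0 0 0 0 0'
```

```text
time_s: 15.8
tool_pos: [0.4821, 0.1552, 0.0647]
orientation: [-3.141, 0.001, 1.469]
contact_force: [-0.8, -6.3, -0.8]
width: 0.228
grasp_force: 60.0
time_s: 16.05
tool_pos: [0.4819, 0.1533, 0.0647]
orientation: [-3.141, 0.0, 1.469]
contact_force: [-1.0, -5.9, -0.5]
width: 0.229
grasp_force: 60.0
```

```bash
python3 -m creep '-.002 0 0 0 0 0 0;0 0 0 0 0 0 0'
python3 -m creep '-.002 0 0 0 0 0 0;0 0 0 0 0 0 0'
```

```text
time_s: 16.3
tool_pos: [0.4817, 0.1514, 0.0647]
orientation: [-3.141, 0.0, 1.469]
contact_force: [-0.7, -5.6, -0.3]
width: 0.232
grasp_force: 60.0
time_s: 16.55
tool_pos: [0.4816, 0.1495, 0.0647]
orientation: [-3.141, 0.0, 1.469]
contact_force: [-0.8, -5.0, -1.2]
width: 0.225
grasp_force: 60.0
```

```bash
python3 -m creep '-.001 0 0 0 0 0 0;0 0 0 0 0 0 0'
python3 -m creep '-.001 0 0 0 0 0 0;0 0 0 0 0 0 0'
python3 -c "
from h import *
s=ctrl.sense();print(s['wrist_torque'])
a=capture('top')[...,::-1];cv2.imwrite('pics/top5.png',a)"
```

```text
time_s: 16.8
tool_pos: [0.4815, 0.1485, 0.0647]
orientation: [-3.141, 0.0, 1.469]
contact_force: [-1.3, -5.1, -2.0]
width: 0.232
grasp_force: 60.0
time_s: 17.05
tool_pos: [0.4814, 0.1475, 0.0647]
orientation: [-3.142, -0.0, 1.469]
contact_force: [-0.7, -4.7, -1.2]
width: 0.229
grasp_force: 60.0
[-0.74605273  0.23513911  0.08589606]
```

```bash
python3 -m creep '-.001 0 0 0 0 0 0;0 0 0 0 0 0 0'|grep -E "pos|cont"
python3 -m creep '-.001 0 0 0 0 0 0;0 0 0 0 0 0 0'|grep -E "pos|cont"
python3 -m creep '-.0007 0 0 0 0 0 0;0 0 0 0 0 0 0'|grep -E "pos|cont"
```

```text
tool_pos: [0.4813, 0.1465, 0.0648]
contact_force: [-1.7, -5.0, -1.5]
tool_pos: [0.4812, 0.1455, 0.0647]
contact_force: [-1.0, -3.6, -1.1]
tool_pos: [0.4811, 0.145, 0.0648]
contact_force: [-0.5, -0.6, -2.4]
```

```bash
python3 -m creep '-.0003 0 0 0 0 0 0;0 0 0 0 0 0 0' | grep -E "pos|cont"
python3 -m creep '0 0 0 0 0 0 0;0 0 0 0 0 0 0;0 0 0 0 0 0 0' 5
python3 -m creep '0 0 0 0 0 0 26;0 0 0 0 0 0 30;0 0 0 0 0 0 40;0 0 0 0 0 0 50;0 0 0 0 0 0 50'
```

```text
tool_pos: [0.4811, 0.1448, 0.0648]
contact_force: [-0.2, 2.9, -2.5]
time_s: 18.48
tool_pos: [0.4811, 0.1447, 0.0648]
orientation: [3.141, -0.0, 1.469]
contact_force: [-1.0, 5.4, -2.1]
width: 0.234
grasp_force: 5.0
time_s: 19.1
tool_pos: [0.4811, 0.1445, 0.0648]
orientation: [3.142, 0.0, 1.469]
contact_force: [0.4, 0.7, 0.0]
width: 0.497
grasp_force: 0.0
```

Released; rise and swing away to look.

```bash
python3 -m creep '0 0 -.01 0 0 0 50;0 0 -.02 0 0 0 50;0 0 -.04 0 0 0 50;0 0 -.05 0 0 0 50;-.04 0 -.02 0 0 0 50;-.06 0 0 0 0 0 50;-.06 0 0 0 0 0 50;-.06 0 0 0 0 0 50'
python3 -m creep '-.05 0 0 0 0 0 50;-.05 0 0 0 0 0 50;0 0 0 0 0 0 50;0 0 0 0 0 0 50'
python3 - <<'E'
from h import *
a=capture("top")[...,::-1];b=capture("scene")[...,::-1]
a=cv2.resize(a[185:245,200:300],None,fx=5,fy=5,interpolation=2)*2.2;b=cv2.resize(b[155:240,260:340],None,fx=5,fy=5,interpolation=2)*1.5
z=np.zeros((430,800,3));z[:300,:400]=a[:,40:440];z[:425,400:]=b;cv2.imwrite("pics/j.png",np.clip(z,0,255).astype("uint8"))
E
```

```text
time_s: 20.1
tool_pos: [0.4583, -0.0761, 0.2057]
orientation: [3.14, 0.0, 1.469]
contact_force: [1.0, -0.4, -0.2]
width: 0.501
grasp_force: 0.0
time_s: 20.6
tool_pos: [0.4485, -0.1734, 0.2051]
orientation: [3.141, -0.0, 1.469]
contact_force: [0.3, 0.7, -1.0]
width: 0.499
grasp_force: 0.0
```

View pics/j.png

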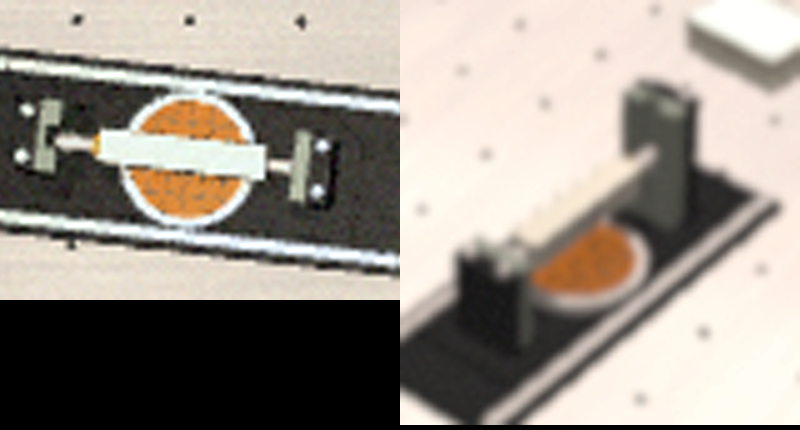

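The top crop shows the bar level across the stage. The pin is in the groove at j(60,143), and the stub enters the short stop at j(292,167) with about 17 mm showing, so it is fully home.

```bash
python3 -c "
from station import *
print(sign_off())"
```

```text
the job is handed in; nothing more can be done
None
```

The bar is fitted across the stage and released, with the pin in the tall stop's recess and the stub fully home in the short stop. The highest push I read on a stop was about 10 N, and the job was handed in at about 21 s.

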